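# Lock the light unit's service hatch

## Task

The filter in the light unit has been changed: with a fingertip, push the blue hatch down until it lies fully shut, then set a fingertip in the slot of its round quarter-turn fastener and turn it clockwise all the way, until the orange mark points at the green dot and the hatch is locked. Only push and turn: do not lift the hatch any further open, and leave the other things on the unit and the bench where they are.

Things in the scene. Friction and masses are not known exactly. Their poses are not given: they have to be found in the camera images.
- light_unit: ivory and blue bench box, 280 (its x) x 420 (its y) x 100 mm high, heavy, fixed. Origin at the centre of its underside, z up, front (-x) towards the robot. Left of centre its flat top has a service bay under the blue hatch, whose centre when shut is at (0.004, 0.060, 0.106) m in this frame. Other things lie on the right of its top, in front of it and beside it.
- hatch (a joint): opening angle of the blue hatch (rad): 0 = shut, grows as the free edge lifts (starts ajar). Plate 202 (x) x 240 (y) x 6 mm, hinged on its far (+x) edge: hinge line along the unit's y at x 0.105, z 0.106 m in the unit's frame, free edge 205 mm nearer the robot. Stiff hinge: it stays where left; some 2 to 4 N down on the free edge shuts it. Shut, its top is 109 mm above the bench.
- hatch_press (a point): a bare spot on the hatch's top face, good for pushing it shut: 12 mm in from the free edge and 85 mm left (unit's +y) of the fastener's axis. It moves with the hatch; its z axis is the hatch's outward normal.
- fastener (a joint): angle of the quarter-turn fastener (rad): 0 = open, 1.571 = locked, at a hard stop. Grows clockwise seen from above; stays where left; 0.2 N m turns it (7 N at slot_end). A cam tongue under the hatch turns with it and swings under the bay's front edge; turned before the hatch is fully shut, it strikes that edge or lies on top of it.
- slot_centre (a point): fastener's round metal head (diameter 92 mm), on its axis at the slot's floor; on the hatch's centre line, 60 mm from its free edge. The slot, 38 mm wide, 16 mm deep, crosses the head, open at both ends; ears beside it rise 16 mm above this point. The frame turns with the head: y along the slot (parallel to the hinge at joint 0), z along the axis. Hatch shut: 115 mm above the bench.
- slot_end (a point): point on the slot's floor 28 mm from the axis, by the orange mark: a good place for the fingertip. At joint 0 it lies right (unit's -y) of the axis, at the red dot on the hatch; clockwise it swings 90 degrees towards the robot, to the unit's -x side of the axis, at the green dot: locked.
- well_plate: clear 24-well plate, 128 x 86 x 14 mm, loose, lying on the light unit's deck right of the hatch. Origin at the centre of its underside. Leave it where it is
- filter_cassette: square black filter cassette with an orange window, 56 x 56 x 10 mm, loose, on the deck right of the hatch. Origin at the centre of its underside. Leave it where it is
- screwdriver: screwdriver, 170 mm long, loose, on the bench in front of the unit (between it and the robot). Origin at the centre of its underside. Leave it where it is
- sample_bottle: clear bottle with blue cap, diameter 60, height 130 mm, loose, on the bench left of the unit. Origin at the centre of its underside. Leave it where it is
- petri_dish: glass dish, diameter 90, height 15 mm, loose, on the bench left of the unit. Origin at the centre of its underside. Leave it where it is
- sample_tube: tube with orange cap, diameter 38 (foot), height 64 mm, loose, standing on the bench right of the unit. Origin at the centre of its underside. Leave it where it is
- mouse: grey computer mouse, 108 x 60 x 32 mm, loose, on the bench right of the unit. Origin at the centre of its underside. Leave it where it is

How it is judged:
On the way, in this order (a step that is already met when the one before it is completed fails the run):
1. the hatch is pushed fully shut, with the fastener still open (value of joint hatch below 0.02 rad and value of joint fastener below 0.7 rad), for 0.2 s.
2. the fastener is turned to its locked position with the hatch shut (value of joint fastener above 1.45 rad and value of joint hatch below 0.03 rad), for 0.2 s.
At the end, for the whole second after the job is handed in: The hatch is shut (within 0.03 rad, 6 mm at its free edge) and still, the fastener stands at its locked position (at least 1.45 of 1.571 rad) and is still, and every other thing is within 30 mm of where it stood (all of step 2 and velocity of joint hatch between -0.05 and 0.05 rad/s and velocity of joint fastener between -0.05 and 0.05 rad/s and not (distance of any of well_plate, filter_cassette, screwdriver, sample_bottle, petri_dish, sample_tube, mouse from where it was at the start of the episode above 0.03 m)); the robot touches nothing.
It fails at once if another thing on the unit or the bench is moved by more than 30 mm (distance of any of well_plate, filter_cassette, screwdriver, sample_bottle, petri_dish, sample_tube, mouse from where it was at the start of the episode above 0.03 m).
It fails at once if the hatch is lifted farther open instead of pushed shut (value of joint hatch above 0.6 rad).
It fails at once if the hatch is lifted again once it is locked, or the fastener is forced with the hatch ajar (value of joint fastener above 0.9 rad and value of joint hatch above 0.05 rad).
It also fails if it takes over 38 s, if anything falls off the work surface, if the arm or the gripper's body presses on something with over 40 N, if the wrist force passes 120 N, or if a joint passes its speed limit or range.

## Robot

A 6-joint arm with a two-finger parallel gripper is mounted at the origin on the work surface. World frame = base frame: x ahead of the robot, y to its left, z up, the work surface at z = 0. Lengths are in m, angles in rad, forces in N, time in s.
With the tool pointing down it reaches from about 0.35 to 0.85 m from the base axis. Payload 8.1 kg.
Tool frame: the origin (TCP) lies at the very end of the fingers, on their centre line; the grasp point (between the pads) lies 19 mm behind it; x points along the fingers, y is the direction in which the jaws open and shut, and the axes are right-handed (so a half turn about x gives the same grasp; the last joint's range is limited). The gripper opens to 93 mm and grips with 3 to 60 N. Pads are 15 mm wide; open, the fingers measure 128 mm over their backs; the gripper's body (75 mm by 188 mm) begins 65 mm behind the grasp point.
Start: joints at [1.203, 0.13, 1.488, -0, 1.523, -0.085], TCP at [0.167, 0.576, 0.219] pointing down, gripper open.
Joint ranges: [-2.96, 2.96], [-0.89, 2.26], [0.02, 2.5], [-1.34, 4.48], [0, 2.73], [-2.66, 2.66]. Speed limits (rad/s): [2.39, 2.39, 2.79, 3.14, 3.14, 3.14].

## Interface

Orientations are given as a rotation vector (axis times angle).
In Python, from plant import * gives the robot as it stands. The module is installed in compiled form; this text tells all that it offers.
- The arm moves only by the tool apply_moves, never from a script. Its argument "series" is a list of rows, each an object with "jaw": the gripper's target within -1 to 1 (shut at 1, half-way at 0, fully open at -1); "linear": the shift along the tool's x, y, z normalised to -1 to 1, where 1 is 0.6 m, a list of three; "roll": the turn about the tool's x normalised to -1 to 1, where 1 is 30 degrees. A call has 1 to 20 rows; each row is the pose to reach, as a shift and turn from the pose measured when the call began, along the tool's axes at that moment; what a row does not reach only later rows make up. A row lasts 1/8 s, in which the tool goes at most 62.5 mm and 10.7 degrees, less where a joint would pass 70% of its speed; a pose out of reach is approached as far as the arm can. A call with a number of a shift or a turn outside -1 to 1 is refused whole. A call with a gripper value outside its range is refused whole. The fingers move at their own pace and stop on an object; "force" is the grip in N (left out, the last holds). Time passes only in rows, so rows that repeat a pose let the fingers close. It gives the time, the measured TCP pose, the force and the opening at its end, in the units of the state.
- read_state(): the state, without advancing time (a new reading comes with each control period).
- read_camera(name): name is "side" or "top" or "wrist"; returns a dict with "pixels" (400x640x3 uint8, blue, green, red), "intrinsics" (3x3 intrinsics, pixels), "rvec" (rotation vector, rad) and "tvec" (3), from world to camera coordinates, as OpenCV has them; the wrist camera has in their place "tool_from_camera" (4x4, takes a point from camera to tool coordinates, whose origin is the TCP and whose axes are the tool frame's). Camera axes: x right, y down, z forward; pixel columns grow to the right and rows downward; lengths in m; the calibration is good to about 2 mm. A picture is of the moment at which its call begins: read the wrist's pose just before it. There is no depth.
- close_job(): hands the job in, once; it reports no verdict.
The state is a dict: "t": time; "q": joint angles; "dq": joint speeds; "joint_torque": joint torques, N m; "tool_pos": TCP position; "orientation": TCP orientation; "force": force on the tool from outside, world axes, zero at the start; "wrist_torque": the same for the moment, N m; "opening": finger opening in m.
Only numpy, scipy, OpenCV 4.12 (cv2) and the standard library are available. Lean on these libraries where they do the work, as an engineer would, in place of code of your own. Each camera call takes 0.05 s, during which the arm holds its last target. There are 200 camera calls.

## Working session

There is one attempt and no reset: what is moved stays moved. The work goes in short steps, Python scripts to look and compute and a tool call to move; the robot and the scene stay as the last step left them, time stands still between calls to the robot, and variables do not carry over. Pictures are saved under pics/ and viewed, about 8 in all and at most 12, crops included, and the job is handed in when it is done.

Besides the shell and the picture viewer there is one more tool, called after "Emit:" as name(argument=value, ...), one argument or row to a line, values as JSON. apply_moves: Moves the arm, as the interface text tells. Its arguments: {"type":"object","properties":{"series":{"type":"array"},"force":{"type":"number"}},"required":["series"]}

```bash
mkdir -p pics; python3 - <<'E'
from plant import *
import cv2,numpy as np
s=read_state();print({k:np.round(v,3) for k,v in s.items()})
for n in ("top","side"):
    c=read_camera(n);cv2.imwrite(f"pics/{n}0.png",c["pixels"]);print(n,c["intrinsics"],c["rvec"],c["tvec"])
E
```

```text
{'t': np.float64(0.0), 'q': array([ 1.203,  0.131,  1.489, -0.   ,  1.523, -0.085]), 'dq': array([-0.002, -0.   ,  0.001,  0.001, -0.002,  0.002]), 'joint_torque': array([-1.0000e-03, -5.5988e+01, -4.9173e+01,  7.7000e-02,  3.7000e-02,
       -0.0000e+00]), 'tool_pos': array([0.167, 0.576, 0.218]), 'orientation': array([ 0.221,  1.56 , -0.223]), 'force': array([ 0.547,  0.643, -0.244]), 'wrist_torque': array([-0.018, -0.024,  0.041]), 'opening': np.float64(0.093)}
top [[377.76700273   0.         312.59692754]
 [  0.         377.76700273 202.72756369]
 [  0.           0.           1.        ]] [ 2.13604259 -2.14399201  0.20406901] [-0.0293966   0.58027075  0.95057294]
side [[441.84250952   0.         321.10341099]
 [  0.         441.84250952 202.86127724]
 [  0.           0.           1.        ]] [ 2.23878916 -0.83769433  0.3409526 ] [-0.44395264  0.31960126  0.90100098]
```

View pics/top0.png

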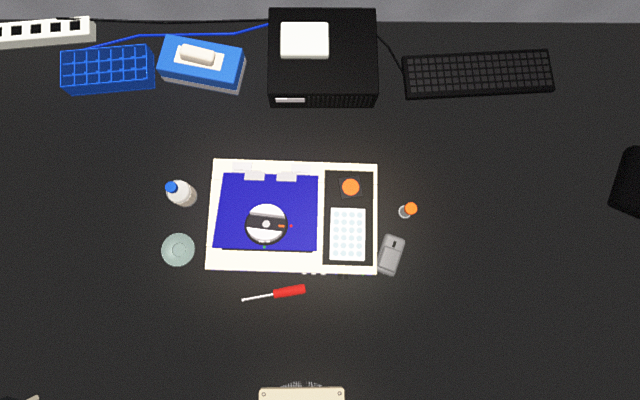

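View pics/side0.png

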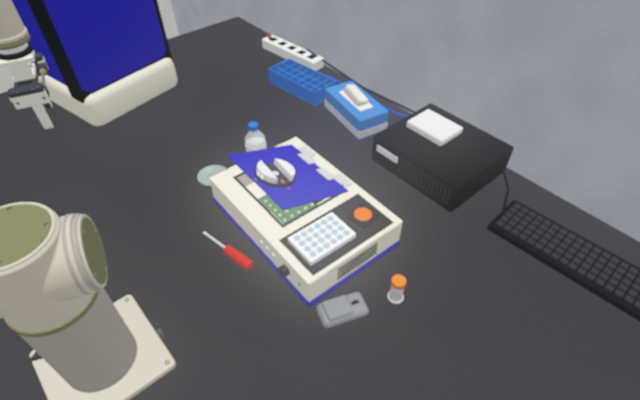

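```bash
cat > h.py <<'E'
from plant import *
import cv2,numpy as np
R=lambda r:cv2.Rodrigues(np.array(r,float))[0]
def ray(c,uv):
    K=c["intrinsics"];A=R(c["rvec"]);o=-A.T@np.ravel(c["tvec"])
    d=(A.T@np.linalg.inv(K)@np.c_[np.atleast_2d(uv),np.ones(len(np.atleast_2d(uv)))].T).T
    return o,d
def plane(c,uv,z):
    o,d=ray(c,uv);return o+d*((z-o[2])/d[:,2])[:,None]
E
python3 - <<'E'
from h import *
c=read_camera("top");p=c["pixels"];print("cam",ray(c,[0,0])[0])
hsv=cv2.cvtColor(p,cv2.COLOR_BGR2HSV)
m=((hsv[...,2]>150)&(hsv[...,1]<70)).astype(np.uint8);m[:, :200]=0;m[:145]=0;m[285:]=0;m[:,385:]=0
n,l,st,_=cv2.connectedComponentsWithStats(m);k=1+np.argmax(st[1:,4]);print(st[k])
h=cv2.convexHull(np.argwhere(l==k)[:,::-1].astype(np.int32))
q=cv2.approxPolyDP(h,4,True)[:,0];print(q)
P=plane(c,q,0.1);print(P.round(4))
for i in range(len(P)):print(np.linalg.norm(P[i]-P[i-1]).round(4))
pts=plane(c,h[:,0],0.1)[:,:2].astype(np.float32);print(cv2.minAreaRect(pts*1000))
b=((hsv[...,0]>110)&(hsv[...,0]<130)&(hsv[...,1]>150)).astype(np.uint8);b[:145]=0;b[285:]=0;b[:,:205]=0;b[:,325:]=0
hb=cv2.convexHull(np.argwhere(b)[:,::-1].astype(np.int32));print("blue",cv2.approxPolyDP(hb,3,True)[:,0].tolist())
cv2.imwrite("pics/crop1.png",cv2.resize(p[145:285,195:395],None,fx=4,fy=4,interpolation=cv2.INTER_CUBIC))
s=read_camera("side")["pixels"];cv2.imwrite("pics/crop2.png",cv2.resize(s[120:310,195:415],None,fx=3.6,fy=3.15,interpolation=cv2.INTER_CUBIC))
E
```

```text
cam [ 0.40916753 -0.01280907  1.0361395 ]
[ 205  158  180  117 6911]
[[384 271]
 [205 269]
 [213 159]
 [376 164]]
[[ 0.4016 -0.2045  0.1   ]
 [ 0.4087  0.2316  0.1   ]
 [ 0.6854  0.2233  0.1   ]
 [ 0.6722 -0.1941  0.1   ]]
0.2708
0.4362
0.2769
0.4175
((538.542236328125, 10.481124877929688), (439.45477294921875, 284.7843017578125), 87.95403289794922)
blue [[317, 176], [315, 250], [213, 246], [224, 173]]
```

View pics/crop1.png

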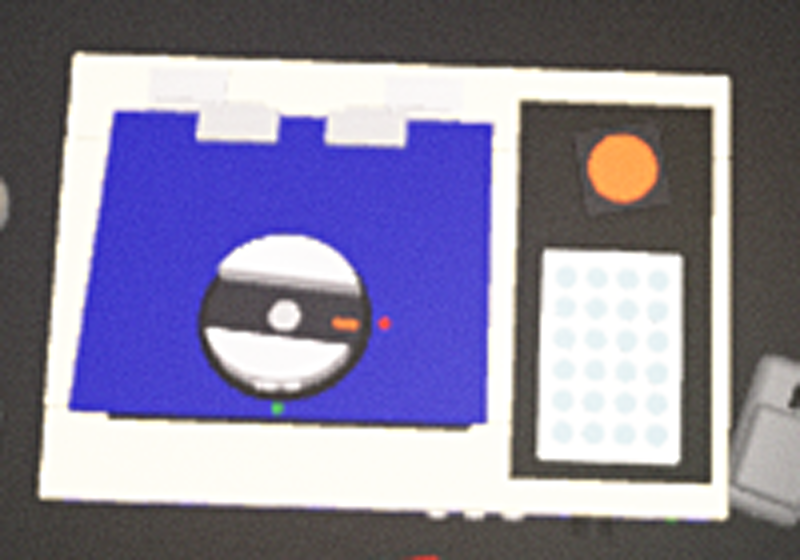

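View pics/crop2.png

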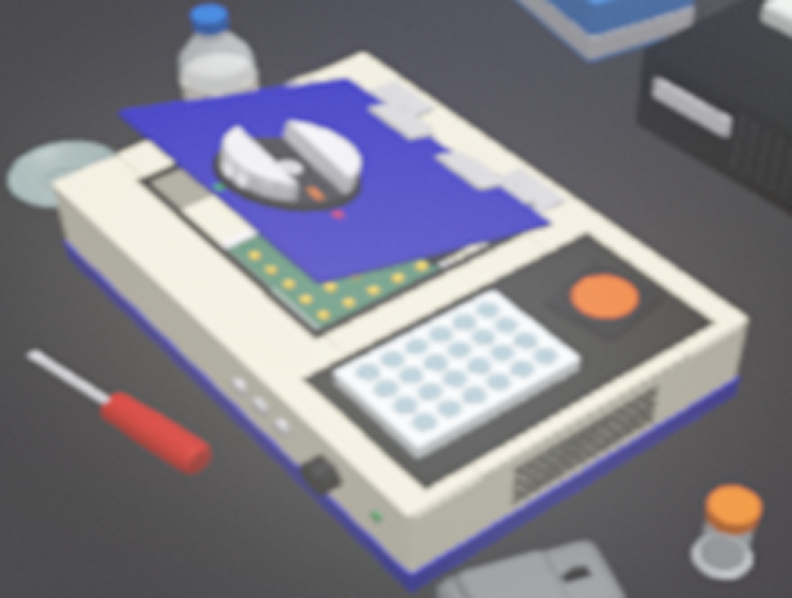

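```bash
python3 - <<'E'
from h import *
from scipy.optimize import least_squares
t=read_camera("top");s=read_camera("side")
P=plane(t,[[213,158.2],[377.3,163.8],[377,274.8],[204.7,269.5]],0.1)[:,:2]
U=np.array([[.14,.21],[.14,-.21],[-.14,-.21],[-.14,.21]])
f=lambda a,U:U@np.array([[np.cos(a[2]),np.sin(a[2])],[-np.sin(a[2]),np.cos(a[2])]])+a[:2]
r=least_squares(lambda a:(f(a,U)-P).ravel(),[.54,0.01,0]);a=r.x;print("pose",a,"res mm",(r.fun*1000).round(1))
def tri(a1,b1):
    o1,d1=ray(t,a1);o2,d2=ray(s,b1);x,_,_,_=np.linalg.lstsq(np.c_[d1[0],-d2[0]],o2-o1,rcond=None)
    A=o1+d1[0]*x[0];B=o2+d2[0]*x[1];return (A+B)/2,np.linalg.norm(A-B)
sc=lambda x,y:[195+x/3.6,120+y/3.15]
tc=lambda x,y:[195+x/4,145+y/4]
for n,x,y in [("freeL",tc(68,409),sc(120,113)),("freeR",tc(486,423),sc(320,283)),("red",tc(385,323),sc(338,214)),("green",tc(278,408),sc(219,187)),("hub",tc(285,315),sc(290,168)),("boxTR",tc(730,75),sc(748,319)),("boxBR",tc(728,520),sc(410,517))]:
    X,e=tri(x,y);d=X[:2]-a[:2];c_,s_=np.cos(a[2]),np.sin(a[2]);u=np.r_[c_*d[0]+s_*d[1],-s_*d[0]+c_*d[1],X[2]]
    print(n,X.round(4),"unit",u.round(4),"gap",e.round(4),"ang",np.arctan2(u[2]-.109,.105-u[0]).round(3))
E
```

```text
pose [ 0.54007558  0.01781058 -0.03524661] res mm [-0.2 -0.6 -0.1  0.4  0.2 -0.1  0.   0.3]
freeL [0.4575 0.2015 0.1631] unit [-0.089   0.1806  0.1631] gap 0.0005 ang 0.272
freeR [ 0.4482 -0.0375  0.1633] unit [-0.0898 -0.0585  0.1633] gap 0.001 ang 0.272
red [0.5074 0.0212 0.1508] unit [-0.0328  0.0022  0.1508] gap 0.0011 ang 0.295
green [0.4572 0.0813 0.1668] unit [-0.0851  0.0605  0.1668] gap 0.0009 ang 0.295
hub [0.512  0.0793 0.1549] unit [-0.0302  0.0605  0.1549] gap 0.0007 ang 0.327
boxTR [ 0.6723 -0.1976  0.0972] unit [ 0.1397 -0.2106  0.0972] gap 0.0031 ang -2.814
boxBR [ 0.3921 -0.1873  0.0982] unit [-0.1407 -0.2102  0.0982] gap 0.0002 ang -0.044
```

```bash
cat >> h.py <<'E'
UP=np.array([.5401,.0178]);YAW=-.0352
def u2w(u):
    c,s=np.cos(YAW),np.sin(YAW);return np.r_[UP+[c*u[0]-s*u[1],s*u[0]+c*u[1]],u[2]]
def go(target,yaw=None):
    st=read_state();T=R(st["orientation"])
    d=T.T@(np.array(target)-st["tool_pos"]);y=np.arctan2(T[1,1],T[0,1])
    print("t",st["t"],"pos",np.round(st["tool_pos"],4),"jaw yaw deg",np.degrees(y).round(2),"F",np.round(st["force"],1))
    print("lin",(d/.6).round(4),"" if yaw is None else ("roll",(-(yaw-np.degrees(y))/30).round(3)))
E
python3 - <<'E'
from h import *
print(R(read_state()["orientation"]).round(3))
w=u2w([-.084,.145,.2]);print(w);go(w,90+np.degrees(YAW));
print("slot",u2w([-.04,.06,.115]))
E
```

```text
[[-0.     0.279  0.96 ]
 [-0.001  0.96  -0.279]
 [-1.    -0.001 -0.   ]]
[0.46125498 0.16566637 0.2       ]
t 0.3 pos [0.1673 0.576  0.2183] jaw yaw deg 73.8 F [-0.1 -1.  -0.4]
lin [ 0.0308 -0.5201  0.6612] ('roll', np.float64(-0.473))
slot [0.50223634 0.07917054 0.115     ]
```

Emit:
apply_moves(
  series=[
    {"jaw":1,"linear":[0,-0.13,0.165],"roll":-0.2},
    {"jaw":1,"linear":[0,-0.26,0.33],"roll":-0.473},
    {"jaw":1,"linear":[0,-0.39,0.495],"roll":-0.473},
    {"jaw":1,"linear":[0,-0.52,0.661],"roll":-0.473},
    {"jaw":1,"linear":[0,-0.52,0.661],"roll":-0.473},
    {"jaw":1,"linear":[0,-0.52,0.661],"roll":-0.473},
    {"jaw":1,"linear":[0,-0.52,0.661],"roll":-0.473},
    {"jaw":1,"linear":[0.02,-0.52,0.661],"roll":-0.473},
    {"jaw":1,"linear":[0.02,-0.52,0.661],"roll":-0.473},
    {"jaw":1,"linear":[0.02,-0.52,0.661],"roll":-0.473},
    {"jaw":1,"linear":[0.02,-0.52,0.661],"roll":-0.473},
    {"jaw":1,"linear":[0.02,-0.52,0.661],"roll":-0.473},
    {"jaw":1,"linear":[0.02,-0.52,0.661],"roll":-0.473},
  ],
  force=20,
)

```text
t: 1.92
tool_pos: [0.4608, 0.1666, 0.2067]
orientation: [0.026, 1.57, -0.027]
force: [0.2, -0.4, -0.6]
opening: 0.0004
```

```bash
python3 - <<'E'
from h import *
go(u2w([-.084,.145,.109]),88);print(read_state()["opening"])
E
```

```text
t 1.925 pos [0.4608 0.1666 0.2067] jaw yaw deg 88.08 F [ 0.2 -0.4 -0.6]
lin [ 0.1628 -0.0015  0.0008] ('roll', np.float64(0.003))
0.0003620097961542089
```

Emit:
apply_moves(
  series=[
    {"jaw":1,"linear":[0.04,0,0],"roll":0},
    {"jaw":1,"linear":[0.06,0,0],"roll":0},
    {"jaw":1,"linear":[0.08,0,0],"roll":0},
    {"jaw":1,"linear":[0.1,0,0],"roll":0},
    {"jaw":1,"linear":[0.12,0,0],"roll":0},
    {"jaw":1,"linear":[0.14,0,0],"roll":0},
    {"jaw":1,"linear":[0.15,0,0],"roll":0},
    {"jaw":1,"linear":[0.16,0,0],"roll":0},
    {"jaw":1,"linear":[0.163,0,0],"roll":0},
    {"jaw":1,"linear":[0.165,0,0],"roll":0},
    {"jaw":1,"linear":[0.166,0,0],"roll":0},
    {"jaw":1,"linear":[0.166,0,0],"roll":0},
  ],
)

```text
t: 3.42
tool_pos: [0.4608, 0.1665, 0.1091]
orientation: [0.026, 1.571, -0.027]
force: [-11.9, -2.4, 19.2]
opening: 0.0003
```

```bash
python3 - <<'E'
from h import *
go(u2w([-.04,.03,.155]),88)
E
```

```text
t 3.425 pos [0.4608 0.1665 0.1091] jaw yaw deg 88.09 F [-11.9  -2.4  19.2]
lin [-0.0764 -0.1933  0.0738] ('roll', np.float64(0.003))
```

Emit:
apply_moves(
  series=[
    {"jaw":1,"linear":[-0.04,0,0],"roll":0},
    {"jaw":1,"linear":[-0.1,0,0],"roll":0},
    {"jaw":1,"linear":[-0.1,-0.1,0.04],"roll":0},
    {"jaw":1,"linear":[-0.1,-0.193,0.074],"roll":0},
    {"jaw":1,"linear":[-0.1,-0.193,0.074],"roll":0},
    {"jaw":1,"linear":[-0.1,-0.193,0.074],"roll":0},
  ],
)

```text
t: 4.18
tool_pos: [0.5013, 0.0493, 0.169]
orientation: [0.027, 1.571, -0.028]
force: [0.5, 0.6, -0.2]
opening: 0.0006
```

```bash
python3 - <<'E'
from h import *
go(u2w([-.04,.03,.12]),88)
w=read_camera("wrist")["pixels"];s=read_camera("side")["pixels"]
cv2.imwrite("pics/a.png",np.vstack([cv2.resize(w,(480,300)),cv2.resize(s[120:260,200:400],(430,300))[:, :430] if 0 else cv2.resize(s[120:245,200:400],(480,300))]))
E
```

```text
t 4.175 pos [0.5013 0.0493 0.169 ] jaw yaw deg 88.01 F [ 0.5  0.6 -0.2]
lin [ 0.0817 -0.0001 -0.0002] ('roll', np.float64(0.0))
```

View pics/a.png

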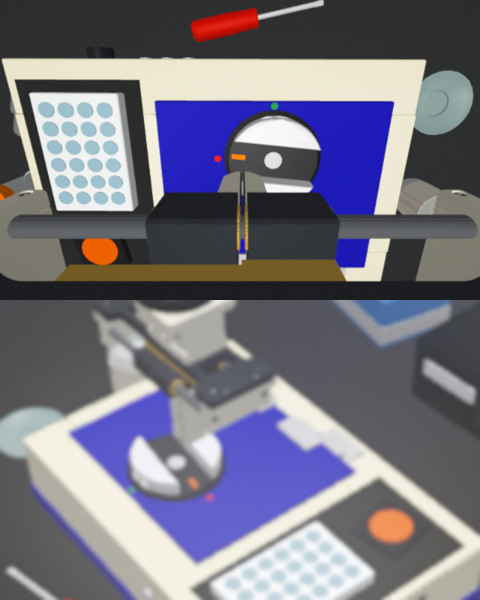

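Emit:
apply_moves(
  series=[
    {"jaw":1,"linear":[0.03,0,0],"roll":0},
    {"jaw":1,"linear":[0.055,0,0],"roll":0},
    {"jaw":1,"linear":[0.07,0,0],"roll":0},
    {"jaw":1,"linear":[0.08,0,0],"roll":0},
    {"jaw":1,"linear":[0.08,0,0],"roll":0},
    {"jaw":1,"linear":[0.08,0,0],"roll":0},
  ],
)

```text
t: 5.03
tool_pos: [0.5014, 0.0503, 0.1215]
orientation: [0.025, 1.57, -0.026]
force: [-0.1, -0.2, -0.5]
opening: 0.0004
```

```bash
python3 - <<'E'
from h import *
# table: head angle th -> shift/roll from the present tool pose; offset lead 11.5 mm, radius 30
st=read_state();T=R(st["orientation"]);print(st["tool_pos"],st["force"])
for th in range(0,105,10):
    a=np.radians(th);rad=np.array([-np.sin(a),-np.cos(a)]);tan=np.array([-np.cos(a),np.sin(a)])
    u=np.array([-.04,.06])+.030*rad+.0115*tan
    d=T.T@(u2w(np.r_[u,.120])-st["tool_pos"])/.6;print(th,d.round(4),"roll",round(th/30,3))
E
```

```text
[0.50143801 0.05026872 0.12151851] [-0.0924309  -0.2343825  -0.54017811]
0 [ 0.0025 -0.0018 -0.0195] roll 0.0
10 [ 0.0025  0.0024 -0.0279] roll 0.333
20 [ 0.0025  0.0079 -0.0355] roll 0.667
30 [ 0.0025  0.0146 -0.0419] roll 1.0
40 [ 0.0025  0.0223 -0.0471] roll 1.333
50 [ 0.0025  0.0309 -0.0509] roll 1.667
60 [ 0.0025  0.0399 -0.0531] roll 2.0
70 [ 0.0025  0.0493 -0.0538] roll 2.333
80 [ 0.0025  0.0585 -0.0528] roll 2.667
90 [ 0.0025  0.0675 -0.0502] roll 3.0
100 [ 0.0025  0.0759 -0.0461] roll 3.333
```

Emit:
apply_moves(
  series=[
    {"jaw":1,"linear":[0,-0.002,-0.01],"roll":0},
    {"jaw":1,"linear":[0,-0.002,-0.019],"roll":0},
    {"jaw":1,"linear":[0,0,-0.024],"roll":0.17},
    {"jaw":1,"linear":[0,0.0024,-0.028],"roll":0.333},
    {"jaw":1,"linear":[0,0.005,-0.032],"roll":0.5},
    {"jaw":1,"linear":[0,0.008,-0.0355],"roll":0.667},
    {"jaw":1,"linear":[0,0.011,-0.039],"roll":0.83},
    {"jaw":1,"linear":[0,0.0146,-0.042],"roll":1},
    {"jaw":1,"linear":[0,0.0146,-0.042],"roll":1},
  ],
)

```text
t: 6.15
tool_pos: [0.4767, 0.0593, 0.122]
orientation: [0.435, 1.524, -0.436]
force: [1.9, -3.7, 0.5]
opening: 0.0006
```

```bash
cat > arc.py <<'E'
from h import *
import sys
st=read_state();T=R(st["orientation"]);y=np.degrees(np.arctan2(T[1,1],T[0,1]))
print(st["t"],st["tool_pos"].round(4),st["force"].round(1),"head yaw est",88-y,st["wrist_torque"].round(2))
for th in map(float,sys.argv[1:]):
    a=np.radians(th);rad=np.array([-np.sin(a),-np.cos(a)]);tan=np.array([-np.cos(a),np.sin(a)])
    u=np.array([-.04,.06])+.030*rad+.0115*tan
    d=T.T@(u2w(np.r_[u,.121])-st["tool_pos"])/.6;print(th,d.round(4),"roll",round((th-(88-y))/30,3))
E
python3 arc.py 30 35 40 45 50 55 60
```

```text
6.15 [0.4767 0.0593 0.122 ] [ 1.9 -3.7  0.5] head yaw est 29.838975538465867 [-0.67 -0.24  0.02]
30.0 [ 0.0016  0.0006 -0.0007] roll 0.005
35.0 [ 0.0016  0.0025 -0.005 ] roll 0.172
40.0 [ 0.0016  0.0047 -0.0091] roll 0.339
45.0 [ 0.0016  0.0073 -0.013 ] roll 0.505
50.0 [ 0.0016  0.0102 -0.0166] roll 0.672
55.0 [ 0.0016  0.0135 -0.02  ] roll 0.839
60.0 [ 0.0016  0.017  -0.0231] roll 1.005
```

Emit:
apply_moves(
  series=[
    {"jaw":1,"linear":[0.001,0.0025,-0.005],"roll":0.172},
    {"jaw":1,"linear":[0.001,0.0047,-0.0091],"roll":0.339},
    {"jaw":1,"linear":[0.001,0.0073,-0.013],"roll":0.505},
    {"jaw":1,"linear":[0.001,0.0102,-0.0166],"roll":0.672},
    {"jaw":1,"linear":[0.001,0.0135,-0.02],"roll":0.839},
    {"jaw":1,"linear":[0.001,0.017,-0.0231],"roll":1},
    {"jaw":1,"linear":[0.001,0.017,-0.0231],"roll":1},
  ],
)

```text
t: 7.02
tool_pos: [0.4703, 0.075, 0.1216]
orientation: [0.838, 1.4, -0.838]
force: [0.3, -3.6, 1.3]
opening: 0.0008
```

```bash
python3 arc.py 60 65 70 75 80 85 90
```

```text
7.025 [0.4703 0.075  0.1216] [ 0.3 -3.6  1.3] head yaw est 59.70614636457976 [-0.72  0.08  0.01]
60.0 [ 0.001   0.0003 -0.0003] roll 0.01
65.0 [ 0.001   0.0021 -0.0046] roll 0.176
70.0 [ 0.001   0.0044 -0.0087] roll 0.343
75.0 [ 0.001   0.007  -0.0126] roll 0.51
80.0 [ 0.001   0.0099 -0.0162] roll 0.676
85.0 [ 0.001   0.0132 -0.0196] roll 0.843
90.0 [ 0.001   0.0167 -0.0227] roll 1.01
```

Emit:
apply_moves(
  series=[
    {"jaw":1,"linear":[0.001,0.0021,-0.0046],"roll":0.176},
    {"jaw":1,"linear":[0.001,0.0044,-0.0087],"roll":0.343},
    {"jaw":1,"linear":[0.001,0.007,-0.0126],"roll":0.51},
    {"jaw":1,"linear":[0.001,0.0099,-0.0162],"roll":0.676},
    {"jaw":1,"linear":[0.001,0.0132,-0.0196],"roll":0.843},
    {"jaw":1,"linear":[0.001,0.0167,-0.0227],"roll":1},
    {"jaw":1,"linear":[0.001,0.0167,-0.0227],"roll":1},
  ],
)

```text
t: 7.9
tool_pos: [0.4724, 0.0916, 0.121]
orientation: [1.228, 1.194, -1.228]
force: [-1.3, -3.6, 1.9]
opening: 0.0004
```

```bash
python3 arc.py 90 95 100; python3 - <<'E'
from h import *
w=read_camera("wrist")["pixels"];s=read_camera("side")["pixels"]
cv2.imwrite("pics/b.png",np.vstack([cv2.resize(w,(480,300)),cv2.resize(s[120:245,200:400],(480,300))]))
E
```

```text
7.9 [0.4724 0.0916 0.121 ] [-1.3 -3.6  1.9] head yaw est 89.51849849468898 [-0.71  0.34 -0.01]
90.0 [-0.      0.0004 -0.0002] roll 0.016
95.0 [-0.      0.0023 -0.0044] roll 0.183
100.0 [-0.      0.0046 -0.0085] roll 0.349
```

View pics/b.png

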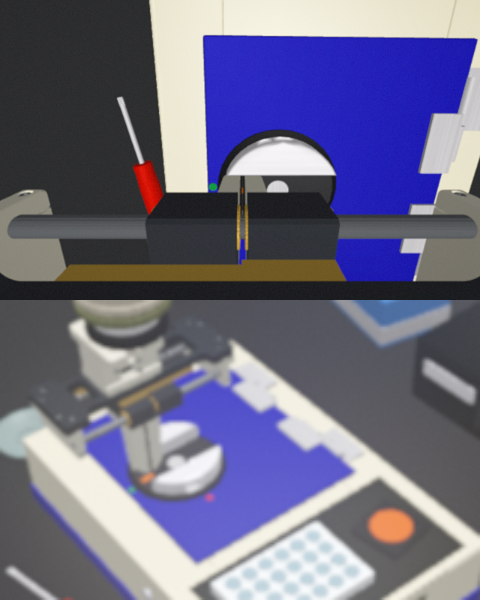

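Emit:
apply_moves(
  series=[
    {"jaw":1,"linear":[0,0,-0.002],"roll":0.016},
    {"jaw":1,"linear":[0,0.0005,-0.004],"roll":0.03},
    {"jaw":1,"linear":[0,0.0005,-0.006],"roll":0.03},
    {"jaw":1,"linear":[0,0.0005,-0.006],"roll":0.03},
  ],
)

```text
t: 8.5
tool_pos: [0.4726, 0.0924, 0.1209]
orientation: [1.234, 1.184, -1.241]
force: [-4.0, -17.5, 3.4]
opening: 0.0004
```

Emit:
apply_moves(
  series=[
    {"jaw":1,"linear":[0,0,0.008],"roll":0},
    {"jaw":1,"linear":[0,0,0.013],"roll":0},
    {"jaw":1,"linear":[-0.04,0,0.013],"roll":0},
    {"jaw":1,"linear":[-0.1,0,0.013],"roll":0},
    {"jaw":1,"linear":[-0.2,0,0.013],"roll":0},
    {"jaw":1,"linear":[-0.25,0,-0.1],"roll":0},
    {"jaw":1,"linear":[-0.25,0,-0.2],"roll":0},
    {"jaw":1,"linear":[-0.25,0,-0.3],"roll":0},
    {"jaw":1,"linear":[-0.25,0,-0.4],"roll":0},
    {"jaw":1,"linear":[-0.25,0,-0.4],"roll":0},
    {"jaw":1,"linear":[-0.25,0,-0.4],"roll":0},
  ],
)

```text
t: 9.88
tool_pos: [0.4818, 0.3334, 0.2688]
orientation: [1.232, 1.185, -1.241]
force: [-0.3, -0.2, 0.0]
opening: 0.0004
```

```bash
python3 - <<'E'
from h import *
t=read_camera("top")["pixels"];s=read_camera("side")["pixels"]
cv2.imwrite("pics/c.png",np.vstack([cv2.resize(t[145:300,195:425],(480,323)),cv2.resize(s[120:235,200:400],(480,276))]))
st=read_state();print(st["tool_pos"],st["force"],st["t"])
E
```

```text
[0.48235395 0.33219058 0.26940797] [-0.1062954   0.08772163  0.82465516] 9.975
```

View pics/c.png

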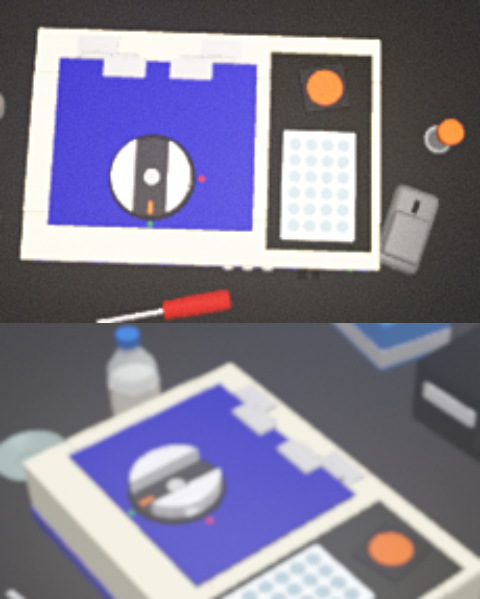

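```bash
python3 - <<'E'
from plant import *
print(close_job())
E
```

```text
the job is handed in; nothing more can be done
None
```

The hatch is shut, the fastener is turned to its locked stop, and the job is handed in. It took about 10 s of the 38 s allowed. The hand-in gives no verdict.

- **Hatch:** I pushed it down at the press point with the closed fingertips. It stopped at z = 0.109 m, the given shut height, under about 19 N.
- **Fastener:** I set the fingertip in the slot at the orange mark and turned it clockwise in three 30° arcs. A final nudge moved only 0.8 mm while the force rose to about 17 N, so it is at the hard stop.
- **Last checks:** The final top and side pictures show the orange mark pointing at the green dot and the hatch flush. The arm is clear, with force near zero. The other things appear where they stood. I judged that by eye and did not measure their positions again.
- **Differences:** No check failed. The measured turning force was about 4 N, against the 7 N given. The slot started a few degrees off from parallel with the hinge.

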